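# Seat two lens barrels in their V-rests and hold one pressed

## Robot

A 6-joint arm with a two-finger parallel gripper is mounted at the origin on a cart in front of the work surface, level with it; the furniture and walls round the work are solid. World frame = base frame: x ahead of the robot, y to its left, z up, the work surface at z = 0. Lengths are in m, angles in rad, forces in N, time in s.
With the tool pointing down it reaches from about 0.375 to 0.975 m from the base axis. Payload 3.8 kg.
Tool frame: the origin (TCP) lies midway between the tips of the shut fingers; the grasp point (between the pads) lies 19 mm behind it; z points along the fingers, y is the direction in which the jaws open and shut (so a half turn about z gives the same grasp; the last joint's range is limited). The gripper opens to 85 mm and grips with 20 to 120 N. Pads are 22 mm wide; open, the fingers measure 114 mm over their backs; the gripper's body (76 mm by 85 mm) begins 54 mm behind the grasp point. The pads swing forward as they close: fully open they stand 13 mm farther back than shut.
Start: joints at [-1.319, 0.264, 1.604, -0, 1.274, -0.037], TCP at [0.192, -0.647, 0.231] pointing down, gripper open.
Joint ranges: [-2.63, 2.63], [-0.94, 2.18], [0.31, 2.57], [-1.31, 4.45], [0, 2.66], [-2.55, 2.55]. Speed limits (rad/s): [2.57, 2.57, 3.14, 3.14, 3.14, 3.14].

## Interface

Orientations are given as a rotation vector (axis times angle).
In Python, from workcell import bot gives the robot as it stands. The module is installed in compiled form; this text tells all that it offers.
- The arm moves only by the tool play_rows, never from a script. Its argument "series" is a list of rows, each an object with "translation": the shift along the tool's x, y, z in m, a list of three; "spin": the turn about the tool's z in units of 5 degrees (1.0 is 5 degrees). In form: [{"translation": [dx, dy, dz], "spin": spin}, ...]. A call has 1 to 5 rows; each row shifts and turns the commanded pose from where the row before left it, along the tool's axes as they then stand; what a row does not reach is not made up. A row lasts 1/10 s, in which the tool goes at most 50 mm and 8.59 degrees, less where a joint would pass 70% of its speed; a pose out of reach is approached as far as the arm can. A call is refused whole if a number of a shift passes 0.05 or a number of a turn 1, either way. A call with a gripper value outside its range is refused whole. "jaw" is the gripper's target within -1 to 1 (fully open at 1, half-way at 0, shut at -1), set as the call begins (left out, the last holds). The fingers move at their own pace and stop on an object; "force" is the grip in N (left out, the last holds). Time passes only in rows, so rows that do not move let the fingers close. It gives the time, the measured TCP pose, the force and the opening at its end, in the units of the state.
- bot.read_state(): the state, without advancing time (a new reading comes with each control period).
- bot.read_camera(name): name is "scene" or "side" or "wrist"; returns the picture (420x560x3 uint8, blue, green, red); there is no depth.
- bot.get_calibration(name): a dict with "fov_y" (degrees; the focal length in pixels is half the picture's height over the tangent of half this angle, whatever the lens; pixels are square), "cx", "cy" (the principal point, pixels), "R" (3x3) and "t" (3): a world point X has camera coordinates R X + t. Camera axes: x right, y down, z forward; pixel columns grow to the right and rows downward; lengths in m; the calibration is good to about 2 mm. A picture is of the moment at which its call begins: read the wrist's pose just before it. get_calibration takes no time and is no camera call; for the wrist camera it gives the pose at the moment of the call.
- bot.finish_job(): hands the job in, once; it reports no verdict.
The state is a dict: "time": time; "q": joint angles; "joint_vel": joint speeds; "joint_torque": joint torques, N m; "tool_pos": TCP position; "tcp_rot": TCP orientation; "wrist_force": force on the tool from outside, world axes, zero at the start; "torque": the same for the moment, N m; "width": opening from 0.0 (shut) to 1.0 (fully open).
Only numpy, scipy, OpenCV 4.12 (cv2) and the standard library are available. Lean on these libraries where they do the work, as an engineer would, in place of code of your own. Each camera call takes 0.05 s, during which the arm holds its last target. There are 200 camera calls.

## Task

Lay each lens barrel in the V-rest of its own size, lengthwise and centred on it, so that it lies on both sloping faces: the thin barrel in the small rigid rest, let go there, and the thick barrel in the large sprung rest. Finish while pressing the thick barrel down from above with the gripper so that its sprung saddle sinks about half of its 10 mm travel with both sloping faces bearing it, and keep holding it like that: do not let go at the end. Leave the loupe, the screwdriver and the small brown bottle where they stand.

Things in the scene. Friction and masses are not known exactly. Their poses are not given: they have to be found in the camera images.
- large_barrel: thick lens barrel, a plain aluminium cylinder 40 mm in diameter and 110 mm long with glass in both ends, about 0.15 kg, lying loose on the table; origin at its middle on the axis, its x axis runs along the cylinder (either way round will do)
- small_barrel: thin lens barrel, the same kind, 26 mm in diameter and 90 mm long, about 0.06 kg, lying loose on the table; origin at its middle on the axis, its x axis runs along the cylinder (either way round will do)
- large_rest: large V-rest, fixed to the table: grey base plate 124 x 76 x 10 mm carrying the sprung saddle; origin under the middle of its base, z up, x along the groove. Over the base, the saddle has a plate 98 mm long (top at 30 mm) and at each end an upright with a 90 degree V notch (from 32 to 48 mm either side of the middle along x, 58 mm wide across, tops at 62 mm, V bottom at 40 mm, mouth 44 mm wide). Between the uprights 64 mm are open for the fingers
- saddle (a joint): how far the V saddle of the large rest has sunk straight down (m): 0 up, 0.010 at the stop. Springs hold it up: it starts to sink at 2 to 3 N of push on the barrel lying in it and needs about 0.8 N more for every mm, so 6 to 7 N at half travel
- large_face_a: the two sloping steel faces (one on each upright) on the +y side of the saddle's groove; they move with the saddle; axes and origin those of the large rest while the saddle is up
- large_face_b: the same on the -y side
- large_seat (a point): where the middle of the thick barrel comes to lie when seated in the large rest: 68.3 mm above the table with the saddle up, sinking with the saddle; axes as the large rest's
- small_rest: small V-rest, rigid, fixed to the table: grey base plate 112 x 60 x 10 mm with two uprights with 90 degree V notches (from 28 to 42 mm either side of the middle along x, 37 mm wide across, tops at 48 mm, V bottom at 36 mm, mouth 23 mm wide); between them 56 mm are open for the fingers down to the base plate; origin under the middle of its base, z up, x along the groove
- small_seat (a point): where the middle of the thin barrel comes to lie when seated in the small rest: 54.4 mm above the table; axes as the small rest's
- loupe: black loupe standing on the table, 38 mm across, 31 mm high; origin under its middle; to be left alone
- screwdriver: slim precision screwdriver with a red handle lying on the table between the rests, 146 mm long, 14 mm thick; to be left alone
- cement_bottle: small brown bottle with a black cap standing behind the rests, 32 mm across, 62 mm high; origin under its middle; to be left alone

How it is judged:
By the outcome, as a careful person would: the job done as asked, in the order asked, and still so for the second after the job is handed in, while the arm keeps its last pose, push and grip.
It also fails if it takes over 70 s, if anything falls off the work surface, if the arm or the gripper's body presses on something with over 40 N, if the wrist force passes 120 N, or if a joint passes its speed limit or range.

## Working session

There is one attempt and no reset: what is moved stays moved. The work goes in short steps, Python scripts to look and compute and a tool call to move; the robot and the scene stay as the last step left them, time stands still between calls to the robot, and variables do not carry over. Pictures are saved under pics/ and viewed, about 8 in all and at most 12, crops included, and the job is handed in when it is done.

Besides the shell and the picture viewer there is one more tool, called as name(argument=value, ...), one argument or row to a line, values as JSON. play_rows: Moves the arm, as the interface text tells. Its arguments: {"type":"object","properties":{"series":{"type":"array","items":{"type":"object","properties":{"translation":{"type":"array","items":{"type":"number"}},"spin":{"type":"number"}}}},"jaw":{"type":"number"},"force":{"type":"number"}},"required":["series"]}

```bash
mkdir -p pics; python3 - <<'E'
from workcell import bot
import cv2, numpy as np
a=bot.read_camera("scene");b=bot.read_camera("side")
cv2.imwrite("pics/scene.png",a);cv2.imwrite("pics/side.png",b)
for n in("scene","side","wrist"):
    c=bot.get_calibration(n);print(n,{k:np.round(v,4).tolist() for k,v in c.items()})
print(bot.read_state())
E
```

```text
scene {'fov_y': 42.9878, 'cx': 284.1693, 'cy': 207.915, 'R': [[-0.7849, -0.6197, -0.0061], [-0.4387, 0.5625, -0.7009], [0.4377, -0.5474, -0.7133]], 't': [0.3942, 0.3707, 0.9643]}
side {'fov_y': 45.2665, 'cx': 273.8657, 'cy': 209.6813, 'R': [[0.9939, -0.11, -0.0028], [-0.0746, -0.6553, -0.7517], [0.0809, 0.7473, -0.6595]], 't': [-0.6217, 0.0404, 1.0211]}
wrist {'fov_y': 67.6685, 'cx': 284.6076, 'cy': 210.1011, 'R': [[0.2844, -0.9587, -0.003], [-0.9121, -0.2716, 0.3072], [-0.2953, -0.0847, -0.9516]], 't': [-0.6734, -0.0394, 0.3808]}
{'time': 0.1, 'q': array([-1.31887835e+00,  2.64701098e-01,  1.60523032e+00, -3.89357236e-05,
        1.27368215e+00, -3.68827105e-02]), 'joint_vel': array([-0.00061823, -0.00315557, -0.00136219,  0.00124559,  0.00099803,
       -0.00099307]), 'joint_torque': array([-3.21988409e-05, -5.16706467e+01, -3.68588662e+01, -7.92243600e-05,
        6.18719656e-03, -2.47946048e-05]), 'tool_pos': array([ 0.19207675, -0.64641665,  0.23007466]), 'tcp_rot': array([-3.10690915e+00, -4.51801377e-01,  3.98520945e-04]), 'wrist_force': array([-0.45737779, -0.30148214, -0.34157289]), 'torque': array([ 0.01788666, -0.02105562, -0.03596814]), 'width': 1.0013576955460664}
```

View pics/scene.png

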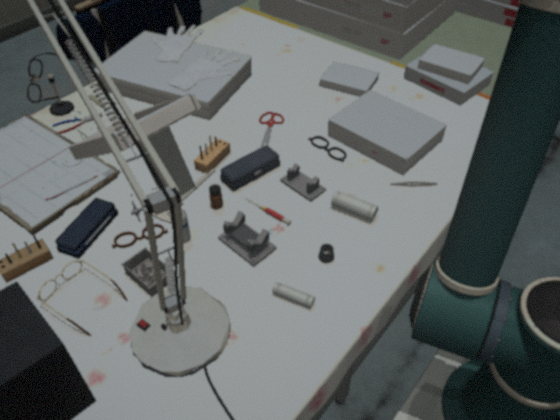

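View pics/side.png

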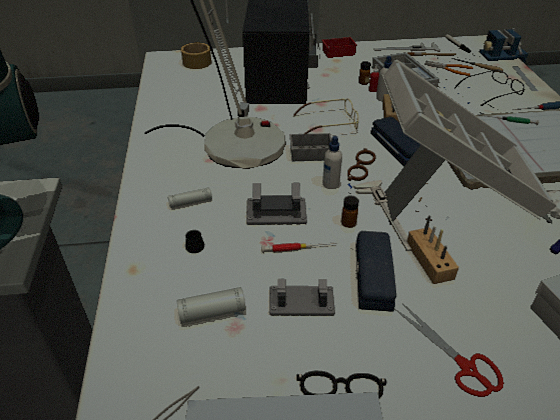

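Scene picture: thick barrel (354,206), thin barrel (294,294), large rest (247,240), small rest (303,182), screwdriver (270,212), bottle (215,196), loupe (326,253). Side picture: thick barrel (211,306), thin (190,198), large rest (277,205), small rest (302,297). Next I cast rays to get positions.

```bash
cat > h.py <<'E'
from workcell import bot
import cv2, numpy as np
H=420
def cal(n): return bot.get_calibration(n)
def ray(c,u,v):
    f=H/2/np.tan(np.radians(c["fov_y"])/2); R=np.array(c["R"]);t=np.array(c["t"])
    d=R.T@np.array([(u-c["cx"])/f,(v-c["cy"])/f,1.]); return -R.T@t,d
def onz(c,u,v,z):
    o,d=ray(c,u,v); return o+d*(z-o[2])/d[2]
def proj(c,X):
    f=H/2/np.tan(np.radians(c["fov_y"])/2); p=np.array(c["R"])@X+np.array(c["t"]); return np.array([c["cx"]+f*p[0]/p[2],c["cy"]+f*p[1]/p[2]])
def tri(c1,p1,c2,p2):
    o1,d1=ray(c1,*p1);o2,d2=ray(c2,*p2)
    s=np.linalg.lstsq(np.c_[d1,-d2],o2-o1,rcond=None)[0]
    a=o1+s[0]*d1;b=o2+s[1]*d2; return (a+b)/2,np.linalg.norm(a-b)
E
python3 - <<'E'
from h import *
s=cal("scene");d=cal("side")
np.set_printoptions(precision=4,suppress=True)
for n,a,b in [("thick",(354,206),(211,306)),("thin",(294,294),(190,198)),("Lrest",(247,240),(277,207)),("Srest",(303,182),(302,297)),("bottle cap",(215,188),(351,200)),("loupe",(326,253),(194,241)),("lampbase",(180,330),(245,140)),("screw",(278,215),(285,247))]: print(n,*tri(s,a,d,b))
for n,ps,z in [("thick",[(179,310),(244,301)],.02),("thin",[(169,200),(212,194)],.013),("Lbase front",[(247,223),(306,222)],.01),("Sbase front",[(270,314),(334,313)],.01),("screw ends",[(262,248),(338,244)],.007),("bottle base",[(349,224)],0)]:
    P=[onz(d,*p,z) for p in ps]; print(n,*P, np.degrees(np.arctan2(*(P[-1]-P[0])[1::-1])),np.linalg.norm(P[-1]-P[0]))
st=bot.read_state();c=cal("wrist");o=-np.array(c["R"]).T@np.array(c["t"]);print("cam in world",o,st["tool_pos"])
from scipy.spatial.transform import Rotation as Ro
T=Ro.from_rotvec(st["tcp_rot"]).as_matrix();print(T,T.T@(o-st["tool_pos"]),T.T@np.array(c["R"]).T)
E
```

```text
thick [ 0.4901 -0.2627  0.0176] 0.0015242729482102524
thin [0.4493 0.0332 0.0133] 4.907939830479044e-05
Lrest [ 0.6288 -0.0192  0.0145] 0.0026768041986880895
Srest [ 0.6452 -0.2586  0.0137] 0.0015775460890619158
bottle cap [ 0.7703 -0.0683  0.0616] 0.001374762838437052
loupe [ 0.4596 -0.0999  0.0149] 0.0009578808930260498
lampbase [0.5795 0.2436 0.0114] 0.0032431164669566377
screw [ 0.6292 -0.1313  0.0077] 0.007557145440257166
thick [ 0.4361 -0.2673  0.02  ] [ 0.5455 -0.2606  0.02  ] 3.5034980383866285 0.10962676310458465
thin [0.4051 0.032  0.013 ] [0.4962 0.0417 0.013 ] 6.111627133954285 0.09162506524863816
Lbase front [ 0.5647 -0.0553  0.01  ] [ 0.6837 -0.0658  0.01  ] -5.059375020466284 0.11949145611031566
Sbase front [ 0.5874 -0.2851  0.01  ] [ 0.695  -0.2951  0.01  ] -5.339442837022534 0.10803283002122517
screw ends [ 0.5886 -0.126   0.007 ] [ 0.7361 -0.1319  0.007 ] -2.2674916188815413 0.1476820553050384
bottle base [ 0.7723 -0.071   0.    ] 0.0 0.0
cam in world [ 0.268  -0.624   0.3724] [ 0.1921 -0.6464  0.2301]
[[ 0.9586  0.2848 -0.0005]
 [ 0.2848 -0.9586  0.0019]
 [ 0.     -0.002  -1.    ]] [ 0.0792 -0.0001 -0.1424] [[-0.0004 -0.9516 -0.3073]
 [ 1.     -0.0001 -0.001 ]
 [ 0.001  -0.3073  0.9516]]
```

play_rows(
  series=[
    {"translation": [0.028, -0.0387, 0], "spin": 0},
    {"translation": [0.028, -0.0387, 0], "spin": 0},
    {"translation": [0.028, -0.0387, 0], "spin": 0},
    {"translation": [0.028, -0.0387, 0], "spin": 0},
    {"translation": [0.028, -0.0387, 0], "spin": 0},
  ],
  jaw=0.0,
)

```text
time: 0.6
tool_pos: [0.2714, -0.4195, 0.2306]
tcp_rot: [-3.108, -0.451, 0.0]
wrist_force: [1.0, 0.7, 1.1]
width: 0.503
```

play_rows(
  series=[
    {"translation": [0.028, -0.0387, 0], "spin": 0},
    {"translation": [0.028, -0.0387, 0], "spin": 0},
    {"translation": [0.028, -0.0387, 0], "spin": 0},
    {"translation": [0.028, -0.0387, 0], "spin": 0},
    {"translation": [0.028, -0.0387, 0], "spin": 0},
  ],
)

```text
time: 1.1
tool_pos: [0.3503, -0.1944, 0.231]
tcp_rot: [-3.109, -0.451, -0.0]
wrist_force: [1.0, -0.5, -0.1]
width: 0.503
```

play_rows(
  series=[
    {"translation": [0.028, -0.0387, 0.005], "spin": 0},
    {"translation": [0.028, -0.0387, 0.005], "spin": 0},
    {"translation": [0.028, -0.0387, 0.005], "spin": 0},
    {"translation": [0.028, -0.0387, 0.005], "spin": 0},
    {"translation": [0.028, -0.0387, 0.005], "spin": 0},
  ],
)

```text
time: 1.6
tool_pos: [0.4295, 0.031, 0.206]
tcp_rot: [3.109, 0.453, 0.001]
wrist_force: [1.3, -0.6, 0.0]
width: 0.496
```

play_rows(
  series=[
    {"translation": [0, 0, 0], "spin": 1},
    {"translation": [0, 0, 0], "spin": 1},
    {"translation": [0, 0, 0], "spin": 0},
  ],
)

```text
time: 1.9
tool_pos: [0.4291, 0.0298, 0.2057]
tcp_rot: [3.136, 0.182, -0.002]
wrist_force: [-0.6, 1.2, 0.2]
width: 0.497
```

```bash
python3 - <<'E'
from h import *
from scipy.spatial.transform import Rotation as Ro
st=bot.read_state();T=Ro.from_rotvec(st["tcp_rot"]).as_matrix()
print(st["time"],st["tool_pos"],np.degrees(np.arctan2(T[1,0],T[0,0])),T[:,2])
c=cal("wrist");im=bot.read_camera("wrist");cv2.imwrite("pics/w1.png",im)
np.savez("w1.npz",im=im,R=c["R"],t=c["t"])
E
```

```text
1.9 [0.42910029 0.02975926 0.20574196] 6.63606248860118 [-1.17617233e-03 -7.16730139e-05 -9.99999306e-01]
```

View pics/w1.png

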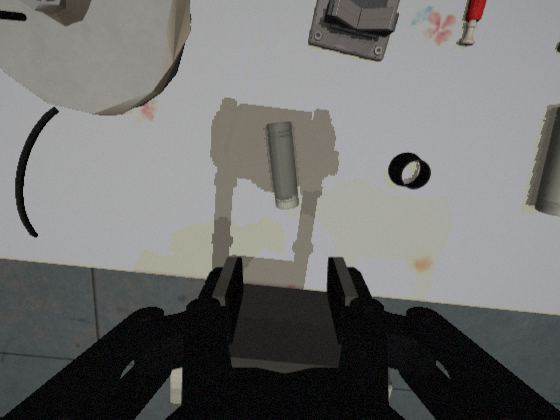

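Wrist picture: thin barrel with its far end near (279,123), its near end near (287,207), and its own shadow under the gripper; large rest corner at top (350,35); loupe (409,170).

```bash
python3 - <<'E'
from h import *
np.set_printoptions(precision=4,suppress=True)
z=np.load("w1.npz");c=cal("wrist");c["R"]=z["R"];c["t"]=z["t"]
A=onz(c,279,123,.013);B=onz(c,287,206,.013);print(A,B,(A+B)/2,np.linalg.norm(A-B),np.degrees(np.arctan2(*(A-B)[1::-1])))
# left/right edge per row via gray gradients
g=cv2.cvtColor(z["im"],cv2.COLOR_BGR2GRAY).astype(int)
for v in (140,160,180,195): print(v,g[v,255:310].tolist())
E
```

```text
[0.493  0.0435 0.013 ] [0.405  0.0248 0.013 ] [0.449  0.0342 0.013 ] 0.08999686217697458 12.006891719862939
140 [117, 119, 118, 122, 120, 117, 120, 120, 121, 120, 120, 98, 97, 68, 67, 73, 84, 79, 86, 87, 95, 99, 103, 104, 99, 101, 106, 105, 104, 106, 99, 100, 95, 91, 88, 81, 75, 73, 102, 104, 118, 118, 120, 118, 120, 122, 118, 122, 120, 121, 120, 122, 117, 121, 120]
160 [118, 121, 118, 119, 120, 120, 120, 120, 122, 120, 120, 118, 121, 100, 96, 74, 65, 71, 80, 86, 85, 92, 96, 100, 104, 105, 105, 103, 106, 103, 103, 101, 100, 95, 95, 90, 85, 79, 70, 72, 104, 113, 114, 120, 119, 118, 120, 121, 119, 121, 115, 118, 119, 119, 120]
180 [120, 122, 120, 121, 118, 119, 119, 119, 119, 121, 120, 119, 121, 118, 123, 119, 99, 88, 71, 72, 80, 88, 92, 92, 96, 100, 103, 105, 104, 105, 107, 103, 105, 102, 98, 91, 91, 87, 82, 76, 69, 77, 105, 104, 118, 120, 119, 120, 119, 120, 120, 124, 122, 120, 124]
195 [168, 170, 170, 168, 169, 167, 167, 168, 167, 166, 167, 169, 168, 169, 168, 168, 164, 165, 166, 136, 78, 75, 83, 88, 93, 94, 97, 103, 104, 106, 101, 102, 101, 102, 97, 94, 92, 97, 111, 100, 85, 87, 78, 160, 168, 165, 144, 136, 110, 108, 106, 107, 107, 105, 108]
```

play_rows(
  series=[
    {"translation": [0.0203, -0.0021, 0.03], "spin": -0.6},
    {"translation": [0, 0, 0.04], "spin": -0.57},
    {"translation": [0, 0, 0.045], "spin": 0},
    {"translation": [0, 0, 0.035], "spin": 0},
    {"translation": [0, 0, 0], "spin": 0},
  ],
  jaw=0.2,
)

```text
time: 2.45
tool_pos: [0.444, 0.0327, 0.0513]
tcp_rot: [-3.122, -0.34, 0.018]
wrist_force: [-1.8, -0.1, 0.2]
width: 0.597
```

```bash
cat >> h.py <<'E'
from scipy.spatial.transform import Rotation as Ro
def go(x=None,y=None,z=None,yaw=None):
    st=bot.read_state();T=Ro.from_rotvec(st["tcp_rot"]).as_matrix();p=st["tool_pos"];Y=np.degrees(np.arctan2(T[1,0],T[0,0]))
    print("t",round(st["time"],2),"p",p.round(4),"yaw",round(Y,2),"F",st["wrist_force"].round(1),"w",round(st["width"],3),"tilt",T[:2,2].round(4))
    if x is not None: print("move",(T.T@(np.array([x,y,z])-p)).round(4),"spin",round((Y-(yaw if yaw is not None else Y))/5,3))
E
python3 - <<'E'
from h import *
go(.449,.034,.003,12.5)
im=bot.read_camera("wrist");cv2.imwrite("pics/w2.png",im[150:])
E
```

```text
t 2.45 p [0.444  0.0327 0.0513] yaw 12.42 F [-1.8 -0.1  0.2] w 0.597 tilt [-0.0115 -0.0002]
move [ 0.0057 -0.0001  0.0483] spin -0.016
```

View pics/w2.png

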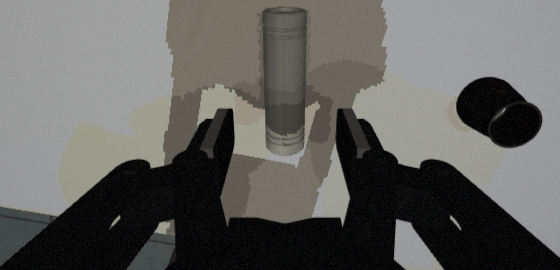

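Barrel lies straight between the fingers (axis at column 285, fingers 225/345). Descend and grip.

play_rows(
  series=[
    {"translation": [0.005, 0, 0.02], "spin": 0},
    {"translation": [0, 0, 0.02], "spin": 0},
    {"translation": [0, 0, 0.007], "spin": 0},
    {"translation": [0, 0, 0], "spin": 0},
  ],
)

```text
time: 2.9
tool_pos: [0.4549, 0.0343, 0.0102]
tcp_rot: [3.123, 0.339, 0.001]
wrist_force: [0.2, -0.3, 0.7]
width: 0.603
```

play_rows(
  series=[
    {"translation": [0, 0, 0], "spin": 0},
    {"translation": [0, 0, 0], "spin": 0},
    {"translation": [0, 0, 0], "spin": 0},
    {"translation": [0, 0, 0], "spin": 0},
    {"translation": [0, 0, 0], "spin": 0},
  ],
  jaw=-1,
  force=30,
)

```text
time: 3.4
tool_pos: [0.4558, 0.0345, 0.011]
tcp_rot: [3.123, 0.339, 0.004]
wrist_force: [-0.6, 0.7, 6.9]
width: 0.286
```

play_rows(
  series=[
    {"translation": [0, 0, -0.02], "spin": 0},
    {"translation": [0, 0, -0.04], "spin": 0},
    {"translation": [0, 0, -0.045], "spin": 0},
    {"translation": [0, 0, -0.045], "spin": 0},
    {"translation": [0, 0, 0], "spin": 0},
  ],
)

```text
time: 3.9
tool_pos: [0.4599, 0.0347, 0.1673]
tcp_rot: [3.122, 0.339, 0.023]
wrist_force: [1.5, -0.7, -0.2]
width: 0.288
```

```bash
python3 - <<'E'
from h import *
go(.60,-.253,.17,-5.2)
E
```

```text
t 3.9 p [0.4599 0.0347 0.1673] yaw 12.41 F [ 1.5 -0.7 -0.2] w 0.288 tilt [0.0148 0.0003]
move [ 0.0751  0.3111 -0.0007] spin 3.523
```

play_rows(
  series=[
    {"translation": [0.0065, 0.0435, 0], "spin": 0},
    {"translation": [0.0065, 0.0435, 0], "spin": 0},
    {"translation": [0.0065, 0.0435, 0], "spin": 0},
    {"translation": [0.0065, 0.0435, 0], "spin": 0},
    {"translation": [0.0065, 0.0435, 0], "spin": 0},
  ],
)

```text
time: 4.4
tool_pos: [0.5329, -0.1725, 0.159]
tcp_rot: [-3.123, -0.339, -0.0]
wrist_force: [-0.5, 1.0, -0.9]
width: 0.29
```

play_rows(
  series=[
    {"translation": [0.0065, 0.0435, 0], "spin": 0},
    {"translation": [0.0065, 0.0435, 0], "spin": 0},
    {"translation": [0, 0, 0], "spin": 0.88},
    {"translation": [0, 0, 0], "spin": 0.88},
    {"translation": [0, 0, 0], "spin": 0.88},
  ],
)

```text
time: 4.9
tool_pos: [0.5637, -0.2536, 0.1584]
tcp_rot: [-3.141, 0.028, 0.002]
wrist_force: [-0.2, -0.7, -0.6]
width: 0.284
```

play_rows(
  series=[
    {"translation": [0, 0, 0], "spin": 0.88},
    {"translation": [0, 0, 0], "spin": 0},
    {"translation": [0, 0, 0], "spin": 0},
    {"translation": [0, 0, 0], "spin": 0},
  ],
)

```text
time: 5.3
tool_pos: [0.564, -0.253, 0.1591]
tcp_rot: [-3.138, 0.141, 0.0]
wrist_force: [-0.1, -0.5, -0.3]
width: 0.288
```

```bash
python3 - <<'E'
from h import *
go(.60,-.253,.17,-5.2)
c=cal("wrist");im=bot.read_camera("wrist");cv2.imwrite("pics/w3.png",cv2.resize(im,(800,600)))
np.savez("w3.npz",im=im,R=c["R"],t=c["t"])
go()
E
```

```text
t 5.3 p [ 0.564  -0.253   0.1591] yaw -5.13 F [-0.1 -0.5 -0.3] w 0.288 tilt [-0.0002  0.0001]
move [ 0.0358 -0.0032 -0.0109] spin 0.015
t 5.35 p [ 0.5641 -0.253   0.1592] yaw -5.14 F [ 0.3  0.5 -0.6] w 0.287 tilt [-0.0001  0.0001]
```

View pics/w3.png

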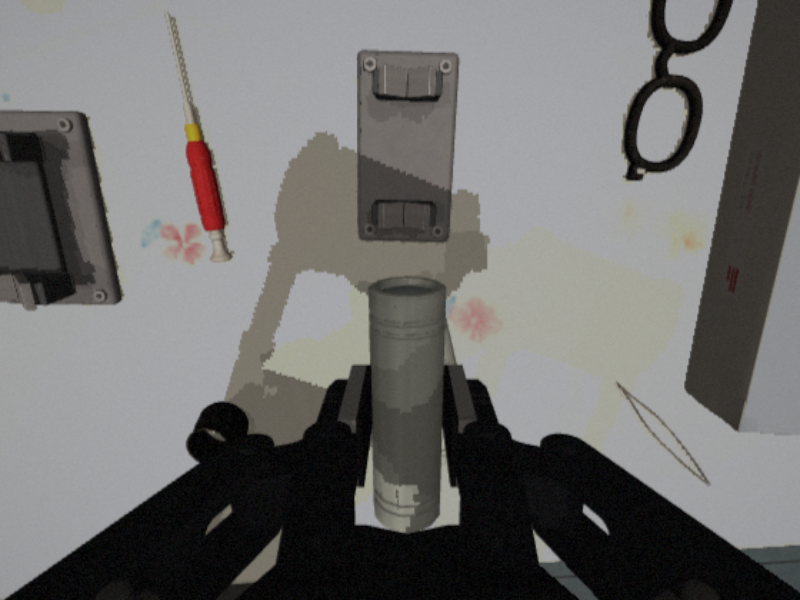

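The small rest's base plate shows corners (359,51), (459,54), (450,242), (358,238) in this 800-wide view; the barrel is held level by the very tips, with its front rim centre at (407,287).

```bash
python3 - <<'E'
from h import *
np.set_printoptions(precision=4,suppress=True)
z=np.load("w3.npz");c=cal("wrist");c["R"]=z["R"];c["t"]=z["t"]
g=cv2.cvtColor(z["im"],cv2.COLOR_BGR2GRAY)
P=[onz(c,u*.7,v*.7,.01) for u,v in[(359,51),(459,54),(450,241),(358,238)]]
print(*P);print(np.mean(P,0),[np.linalg.norm(P[i]-P[i-1]) for i in range(4)],[np.degrees(np.arctan2(*(a-b)[1::-1])) for a,b in((P[0],P[3]),(P[1],P[2]))])
# notch centre lines (V bottom edges) z=.036
Q=[onz(c,u*.7,v*.7,.036) for u,v in[(408,97),(404,228)]];print("V",Q)
# tops outer corners z=.048
for n,ps in (("far",[(374,66),(441,66)]),("near",[(374,202),(434,202)])): print(n,[onz(c,u*.7,v*.7,.048) for u,v in ps])
go()
E
```

```text
[ 0.7027 -0.2372  0.01  ] [ 0.696  -0.2949  0.01  ] [ 0.5871 -0.2831  0.01  ] [ 0.5944 -0.2232  0.01  ]
[ 0.6451 -0.2596  0.01  ] [np.float64(0.10919317743744159), np.float64(0.058080056309432526), np.float64(0.10953586839441548), np.float64(0.06035855577010284)] [np.float64(-7.363721596408306), np.float64(-6.170270898592453)]
V [array([ 0.6729, -0.263 ,  0.036 ]), array([ 0.6022, -0.2543,  0.036 ])]
far [array([ 0.6875, -0.2469,  0.048 ]), array([ 0.6844, -0.2809,  0.048 ])]
near [array([ 0.62  , -0.2393,  0.048 ]), array([ 0.617 , -0.2725,  0.048 ])]
t 5.35 p [ 0.5641 -0.253   0.1592] yaw -5.14 F [ 0.3  0.5 -0.6] w 0.287 tilt [-0.0001  0.0001]
```

```bash
python3 - <<'E'
from h import *
im=np.load("w3.npz")["im"]
cv2.imwrite("pics/w3c.png",cv2.resize(im[30:175,240:330],None,fx=4.1,fy=4.1,interpolation=cv2.INTER_CUBIC))
E
```

```text
(no output)
```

View pics/w3c.png

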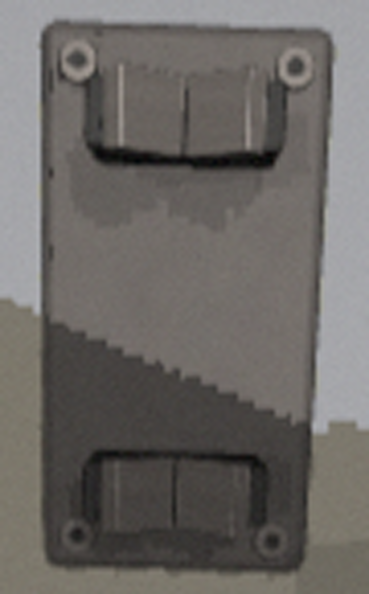

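The crop shows V-bottom lines: far (186,78)-(184,155), near (176,458)-(174,528).

```bash
python3 - <<'E'
from h import *
np.set_printoptions(precision=4,suppress=True)
z=np.load("w3.npz");c=cal("wrist");c["R"]=z["R"];c["t"]=z["t"]
f=lambda u,v,h:onz(c,240+u/4.1,30+v/4.1,h)
V=[f(186,78,.036),f(184,155,.036),f(176,458,.036),f(174,528,.036)];print(*V)
d=(V[0]+V[1]-V[2]-V[3])/2;print(np.mean(V,0),np.degrees(np.arctan2(d[1],d[0])))
b=[f(45,28,.01),f(331,33,.01),f(303,568,.01),f(45,562,.01)];print(*b,np.mean(b,0))
E
```

```text
[ 0.6861 -0.264   0.036 ] [ 0.673  -0.2625  0.036 ] [ 0.617  -0.2558  0.036 ] [ 0.603  -0.2541  0.036 ]
[ 0.6448 -0.2591  0.036 ] -6.791002379590594
[ 0.7019 -0.2368  0.01  ] [ 0.6958 -0.2944  0.01  ] [ 0.5873 -0.2821  0.01  ] [ 0.594  -0.2235  0.01  ] [ 0.6448 -0.2592  0.01  ]
```

play_rows(
  series=[
    {"translation": [0.044, -0.0005, 0], "spin": 0.165},
    {"translation": [0.044, -0.0005, 0], "spin": 0.165},
    {"translation": [0, 0, 0.04], "spin": 0},
    {"translation": [0, 0, 0.035], "spin": 0},
    {"translation": [0, 0, 0], "spin": 0},
  ],
)

```text
time: 5.85
tool_pos: [0.6473, -0.2585, 0.0773]
tcp_rot: [-3.132, 0.186, 0.018]
wrist_force: [-0.9, 0.4, -1.1]
width: 0.287
```

play_rows(
  series=[
    {"translation": [0, 0, 0], "spin": 0},
    {"translation": [0, 0, 0], "spin": 0},
  ],
)

```text
time: 6.05
tool_pos: [0.6532, -0.2614, 0.0868]
tcp_rot: [3.135, -0.187, 0.005]
wrist_force: [0.2, -0.6, -0.3]
width: 0.293
```

```bash
python3 - <<'E'
from h import *
go(.6518,-.2599,.06,-6.8)
im=bot.read_camera("side");cv2.imwrite("pics/s2.png",cv2.resize(im[220:340,220:400],None,fx=4,fy=4))
E
```

```text
t 6.05 p [ 0.6532 -0.2614  0.0868] yaw -6.84 F [ 0.2 -0.6 -0.3] w 0.293 tilt [ 0.0033 -0.0015]
move [-0.0017 -0.0014  0.0268] spin -0.009
```

View pics/s2.png

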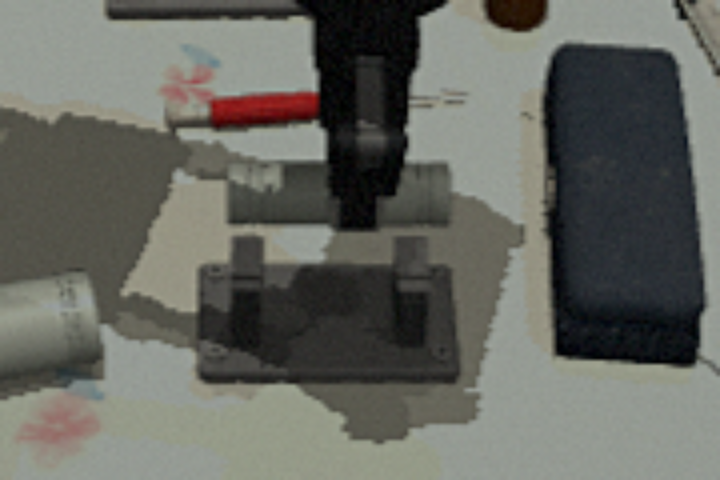

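Side view: the barrel is level and parallel above the rest, centred over the uprights. Descend.

play_rows(
  series=[
    {"translation": [-0.0015, -0.0014, 0.006], "spin": 0},
    {"translation": [0, 0, 0.006], "spin": 0},
    {"translation": [0, 0, 0.006], "spin": 0},
    {"translation": [0, 0, 0], "spin": 0},
    {"translation": [0, 0, 0], "spin": 0},
  ],
)

```text
time: 6.6
tool_pos: [0.6501, -0.259, 0.0657]
tcp_rot: [-3.136, 0.188, 0.001]
wrist_force: [0.1, -1.2, -0.3]
width: 0.288
```

play_rows(
  series=[
    {"translation": [0, 0, 0.003], "spin": 0},
    {"translation": [0, 0, 0.003], "spin": 0},
    {"translation": [0, 0, 0], "spin": 0},
    {"translation": [0, 0, 0], "spin": 0},
  ],
)

```text
time: 7.0
tool_pos: [0.6504, -0.2591, 0.06]
tcp_rot: [-3.136, 0.188, 0.001]
wrist_force: [-0.1, 1.0, -0.9]
width: 0.292
```

play_rows(
  series=[
    {"translation": [0, 0, 0.002], "spin": 0},
    {"translation": [0, 0, 0.002], "spin": 0},
    {"translation": [0, 0, 0], "spin": 0},
    {"translation": [0, 0, 0], "spin": 0},
  ],
)

```text
time: 7.4
tool_pos: [0.6504, -0.2591, 0.0562]
tcp_rot: [-3.136, 0.188, 0.0]
wrist_force: [-0.3, -0.2, -0.4]
width: 0.288
```

play_rows(
  series=[
    {"translation": [0, 0, 0.002], "spin": 0},
    {"translation": [0, 0, 0], "spin": 0},
    {"translation": [0, 0, 0], "spin": 0},
  ],
)

```text
time: 7.7
tool_pos: [0.6504, -0.2592, 0.0542]
tcp_rot: [-3.136, 0.188, 0.0]
wrist_force: [-1.1, -0.2, -1.0]
width: 0.29
```

play_rows(
  series=[
    {"translation": [0, 0, 0.002], "spin": 0},
    {"translation": [0, 0, 0], "spin": 0},
    {"translation": [0, 0, 0], "spin": 0},
  ],
)

```text
time: 8.0
tool_pos: [0.6508, -0.2597, 0.0528]
tcp_rot: [3.135, -0.188, 0.001]
wrist_force: [-0.7, -1.1, 2.5]
width: 0.289
```

play_rows(
  series=[
    {"translation": [0, 0, 0.002], "spin": 0},
    {"translation": [0, 0, 0], "spin": 0},
    {"translation": [0, 0, 0], "spin": 0},
  ],
)

```text
time: 8.3
tool_pos: [0.6509, -0.2599, 0.0524]
tcp_rot: [3.135, -0.187, 0.002]
wrist_force: [-4.1, 0.6, 9.1]
width: 0.287
```

Contact at TCP 0.053 m, which fits the seat height. Release and retreat.

play_rows(
  series=[
    {"translation": [0, 0, -0.001], "spin": 0},
    {"translation": [0, 0, 0], "spin": 0},
    {"translation": [0, 0, 0], "spin": 0},
    {"translation": [0, 0, 0], "spin": 0},
  ],
  jaw=0.0,
)

```text
time: 8.7
tool_pos: [0.6502, -0.2589, 0.0507]
tcp_rot: [-3.136, 0.188, 0.001]
wrist_force: [0.2, -0.3, -0.8]
width: 0.494
```

play_rows(
  series=[
    {"translation": [0, 0, -0.01], "spin": 0},
    {"translation": [0, 0, -0.02], "spin": 0},
    {"translation": [0, 0, -0.04], "spin": 0},
    {"translation": [-0.02, 0, -0.045], "spin": 0},
    {"translation": [-0.05, 0, 0], "spin": 0},
  ],
  jaw=0.3,
)

```text
time: 9.2
tool_pos: [0.5885, -0.2537, 0.1761]
tcp_rot: [3.129, -0.185, 0.027]
wrist_force: [-0.4, -0.9, 0.8]
width: 0.65
```

play_rows(
  series=[
    {"translation": [-0.04, 0, 0], "spin": 0},
    {"translation": [-0.04, 0, 0], "spin": 0},
    {"translation": [0, 0, 0], "spin": 0},
    {"translation": [0, 0, 0], "spin": 0},
  ],
)

```text
time: 9.6
tool_pos: [0.5012, -0.2413, 0.1671]
tcp_rot: [3.135, -0.189, 0.002]
wrist_force: [0.4, -0.6, -0.1]
width: 0.647
```

```bash
python3 - <<'E'
from h import *
go()
c=cal("wrist");im=bot.read_camera("wrist");cv2.imwrite("pics/w4.png",cv2.resize(im,(800,600)))
np.savez("w4.npz",im=im,R=c["R"],t=c["t"])
E
```

```text
t 9.6 p [ 0.5012 -0.2413  0.1671] yaw -6.9 F [ 0.4 -0.6 -0.1] w 0.647 tilt [ 0.0014 -0.0006]
```

View pics/w4.png

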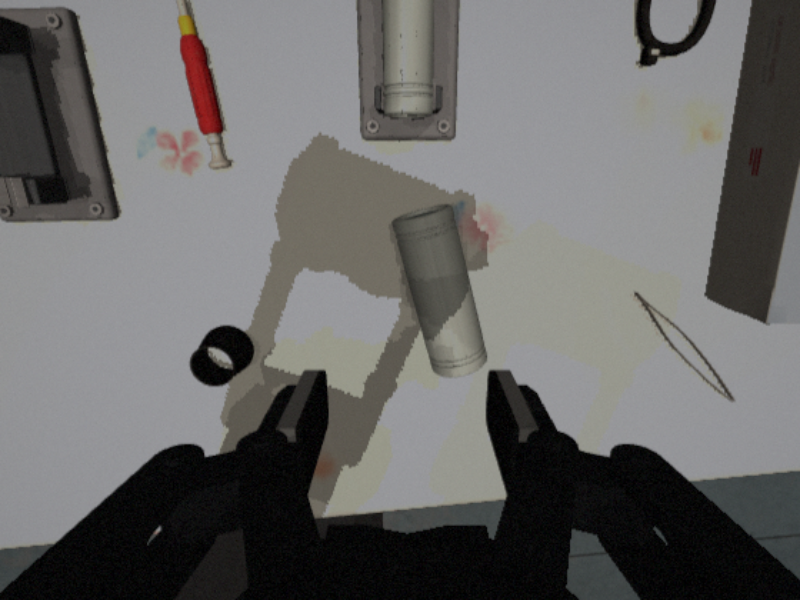

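Thin barrel lies along the small rest (near end at (409,113)). Thick barrel: edges (392,218)-(433,370) and (456,208)-(487,357), loupe well left at (220,357).

```bash
python3 - <<'E'
from h import *
np.set_printoptions(precision=4,suppress=True)
z=np.load("w4.npz");c=cal("wrist");c["R"]=z["R"];c["t"]=z["t"]
f=lambda u,v,h:onz(c,u*.7,v*.7,h)
A=f(424,214,.02);B=f(460,364,.02);m=(A+B)/2;print(A,B,m,np.linalg.norm(A-B));yaw=np.degrees(np.arctan2(*(A-B)[1::-1]));print(yaw)
print("thin near end",f(409,107,.0544),"side edges",f(384,60,.0544),f(434,60,.0544))
go(m[0],m[1],.05,yaw)
E
```

```text
[ 0.5433 -0.2571  0.02  ] [ 0.4351 -0.2711  0.02  ] [ 0.4892 -0.2641  0.02  ] 0.10908126547203964
7.362752859436443
thin near end [ 0.6039 -0.2546  0.0544] side edges [ 0.6274 -0.2445  0.0544] [ 0.6244 -0.2699  0.0544]
t 9.65 p [ 0.5024 -0.2417  0.1674] yaw -6.87 F [ 1.3  0.4 -0.2] w 0.65 tilt [ 0.0023 -0.001 ]
move [-0.0107  0.0238  0.1174] spin -2.846
```

play_rows(
  series=[
    {"translation": [-0.0107, 0.0238, 0], "spin": -0.95},
    {"translation": [0, 0, 0.03], "spin": -0.95},
    {"translation": [0, 0, 0.035], "spin": -0.95},
    {"translation": [0, 0, 0.035], "spin": 0},
    {"translation": [0, 0, 0], "spin": 0},
  ],
  jaw=0.5,
)

```text
time: 10.15
tool_pos: [0.4857, -0.2618, 0.0614]
tcp_rot: [-3.13, -0.203, 0.012]
wrist_force: [-0.4, 0.1, 0.1]
width: 0.749
```

play_rows(
  series=[
    {"translation": [0, 0, 0], "spin": 0},
    {"translation": [0, 0, 0], "spin": 0},
    {"translation": [0, 0, 0], "spin": 0},
  ],
)

```text
time: 10.45
tool_pos: [0.4903, -0.2647, 0.0688]
tcp_rot: [3.132, 0.203, 0.006]
wrist_force: [1.0, 0.5, 0.6]
width: 0.747
```

```bash
python3 - <<'E'
from h import *
np.set_printoptions(precision=4,suppress=True)
go(.4892,-.2641,.003,7.4)
c=cal("wrist");im=bot.read_camera("wrist");cv2.imwrite("pics/w5.png",im[60:360])
np.savez("w5.npz",im=im,R=c["R"],t=c["t"])
E
```

```text
t 10.45 p [ 0.4903 -0.2647  0.0688] yaw 7.41 F [1.  0.5 0.6] w 0.747 tilt [ 0.0039 -0.0023]
move [-0.0012 -0.0009  0.0658] spin 0.001
```

View pics/w5.png

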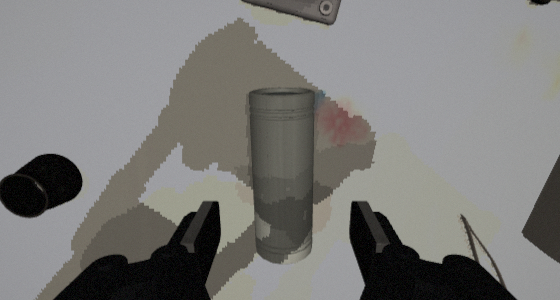

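Barrel between the fingers, axis at column ~283, rear end 4 px right of the front: 1.5° to turn. Descend.

play_rows(
  series=[
    {"translation": [-0.0012, -0.001, 0.015], "spin": -0.25},
    {"translation": [0, 0, 0.02], "spin": 0},
    {"translation": [0, 0, 0.015], "spin": 0},
    {"translation": [0, 0, 0], "spin": 0},
    {"translation": [0, 0, 0], "spin": 0},
  ],
)

```text
time: 11.0
tool_pos: [0.4863, -0.2625, 0.0156]
tcp_rot: [-3.132, -0.237, 0.002]
wrist_force: [1.2, -0.3, -0.3]
width: 0.748
```

play_rows(
  series=[
    {"translation": [0, 0, 0], "spin": 0},
    {"translation": [0, 0, 0], "spin": 0},
  ],
)

```text
time: 11.2
tool_pos: [0.4876, -0.2633, 0.0172]
tcp_rot: [3.132, 0.237, 0.002]
wrist_force: [0.0, -0.8, -0.7]
width: 0.748
```

play_rows(
  series=[
    {"translation": [0.001, 0, 0.007], "spin": 0},
    {"translation": [0, 0, 0.007], "spin": 0},
    {"translation": [0, 0, 0], "spin": 0},
    {"translation": [0, 0, 0], "spin": 0},
  ],
)

```text
time: 11.6
tool_pos: [0.4873, -0.2623, 0.0017]
tcp_rot: [-3.132, -0.237, 0.002]
wrist_force: [-0.5, -0.4, 0.0]
width: 0.754
```

play_rows(
  series=[
    {"translation": [0, 0, 0], "spin": 0},
    {"translation": [0, 0, 0], "spin": 0},
    {"translation": [0, 0, 0], "spin": 0},
    {"translation": [0, 0, 0], "spin": 0},
    {"translation": [0, 0, 0], "spin": 0},
  ],
  jaw=-1,
  force=40,
)

```text
time: 12.1
tool_pos: [0.4881, -0.2629, 0.0026]
tcp_rot: [3.132, 0.237, 0.001]
wrist_force: [-1.6, -0.8, 2.3]
width: 0.454
```

play_rows(
  series=[
    {"translation": [0, 0, -0.02], "spin": 0},
    {"translation": [0, 0, -0.03], "spin": 0},
    {"translation": [0, 0, -0.04], "spin": 0},
    {"translation": [0, 0, -0.04], "spin": 0},
    {"translation": [0, 0, -0.02], "spin": 0},
  ],
)

```text
time: 12.6
tool_pos: [0.4892, -0.2634, 0.1559]
tcp_rot: [3.13, 0.237, 0.006]
wrist_force: [0.6, -1.0, -1.9]
width: 0.451
```

play_rows(
  series=[
    {"translation": [0, 0, 0], "spin": 0},
    {"translation": [0, 0, 0], "spin": 0},
  ],
)

```text
time: 12.8
tool_pos: [0.4873, -0.2623, 0.1515]
tcp_rot: [-3.132, -0.237, 0.001]
wrist_force: [-0.2, 0.2, -2.8]
width: 0.458
```

```bash
python3 - <<'E'
from h import *
go(.535,-.01,.16,-5.1)
E
```

```text
t 12.8 p [ 0.4873 -0.2623  0.1515] yaw 8.65 F [-0.2  0.2 -2.8] w 0.458 tilt [-0.0006  0.0004]
move [ 0.0851 -0.2423 -0.0084] spin 2.749
```

play_rows(
  series=[
    {"translation": [0.0126, -0.0409, -0.003], "spin": 0},
    {"translation": [0.0126, -0.0409, -0.003], "spin": 0},
    {"translation": [0.0126, -0.0409, -0.003], "spin": 0},
    {"translation": [0.0126, -0.0409, -0.003], "spin": 0},
    {"translation": [0.0126, -0.0409, -0.003], "spin": 0},
  ],
)

```text
time: 13.3
tool_pos: [0.5172, -0.0491, 0.1641]
tcp_rot: [-3.131, -0.236, 0.008]
wrist_force: [1.2, 0.9, -2.2]
width: 0.45
```

play_rows(
  series=[
    {"translation": [0.0126, -0.0409, 0], "spin": 0},
    {"translation": [0, 0, 0], "spin": 1},
    {"translation": [0, 0, 0], "spin": 1},
    {"translation": [0, 0, 0], "spin": 1},
    {"translation": [0, 0, 0], "spin": 0},
  ],
)

```text
time: 13.8
tool_pos: [0.5235, -0.0082, 0.1641]
tcp_rot: [-3.137, 0.173, 0.009]
wrist_force: [0.5, 0.1, -2.1]
width: 0.456
```

play_rows(
  series=[
    {"translation": [0, 0, 0], "spin": 0},
    {"translation": [0, 0, 0], "spin": 0},
    {"translation": [0, 0, 0], "spin": 0},
  ],
)

```text
time: 14.1
tool_pos: [0.5253, -0.0088, 0.1667]
tcp_rot: [-3.137, 0.173, 0.001]
wrist_force: [-0.9, -0.3, -1.1]
width: 0.453
```

```bash
python3 - <<'E'
from h import *
go()
c=cal("wrist");im=bot.read_camera("wrist");cv2.imwrite("pics/w6.png",cv2.resize(im,(800,600),interpolation=cv2.INTER_CUBIC))
np.savez("w6.npz",im=im,R=c["R"],t=c["t"])
E
```

```text
t 14.1 p [ 0.5253 -0.0088  0.1667] yaw -6.32 F [-0.9 -0.3 -1.1] w 0.453 tilt [-0.0009  0.0001]
```

View pics/w6.png

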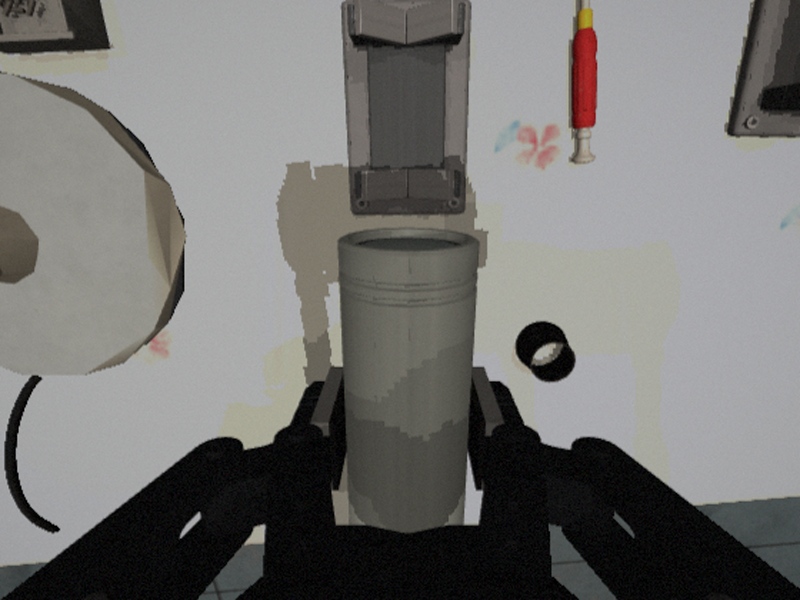

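V-bottom lines: far (406,8)-(407,44), near (408,168)-(408,198); barrel front rim centre (408,242). The thick barrel is held straight.

```bash
python3 - <<'E'
from h import *
np.set_printoptions(precision=4,suppress=True)
z=np.load("w6.npz");c=cal("wrist");c["R"]=z["R"];c["t"]=z["t"]
f=lambda u,v,h:onz(c,u*.7,v*.7,h)
V=[f(406,8,.04),f(407,44,.04),f(408,168,.04),f(408,198,.04)];print(*V)
d=(V[0]+V[1]-V[2]-V[3])/2;yaw=np.degrees(np.arctan2(d[1],d[0]));m=(V[1]+V[2])/2;print(m,yaw,np.linalg.norm(V[1]-V[2]),np.linalg.norm(V[0]-V[3]))
print("base",f(351,213,.01),f(465,213,.01),"tops",f(356,168,.062),f(461,168,.062))
r=np.radians(yaw);m=m-.001*np.array([np.cos(r),np.sin(r),0])
go(m[0],m[1],.1,yaw)
E
```

```text
[ 0.6766 -0.0248  0.04  ] [ 0.66   -0.0235  0.04  ] [ 0.5969 -0.0171  0.04  ] [ 0.5801 -0.0152  0.04  ]
[ 0.6285 -0.0203  0.04  ] -5.727724434941357 0.06341213012662897 0.09699873097131617
base [0.5719 0.0235 0.01  ] [ 0.5636 -0.0513  0.01  ] tops [0.6006 0.0103 0.062 ] [ 0.5944 -0.045   0.062 ]
t 14.15 p [ 0.5255 -0.0088  0.167 ] yaw -6.33 F [ 0.7  0.2 -1.2] w 0.456 tilt [-0.0005  0.0001]
move [0.1027 0.     0.0669] spin -0.121
```

play_rows(
  series=[
    {"translation": [0.034, 0, 0], "spin": -0.05},
    {"translation": [0.034, 0, 0], "spin": 0},
    {"translation": [0.0347, 0, 0.02], "spin": 0},
    {"translation": [0, 0, 0.035], "spin": 0},
    {"translation": [0, 0, 0.02], "spin": 0},
  ],
)

```text
time: 14.65
tool_pos: [0.6277, -0.02, 0.0898]
tcp_rot: [-3.137, 0.167, 0.003]
wrist_force: [-0.8, -0.4, -3.5]
width: 0.452
```

play_rows(
  series=[
    {"translation": [0, 0, 0], "spin": 0},
    {"translation": [0, 0, 0], "spin": 0},
    {"translation": [0, 0, 0], "spin": 0},
    {"translation": [0, 0, 0], "spin": 0},
  ],
)

```text
time: 15.05
tool_pos: [0.6292, -0.0198, 0.0946]
tcp_rot: [3.137, -0.167, 0.006]
wrist_force: [-0.2, -0.1, -1.4]
width: 0.453
```

```bash
python3 - <<'E'
from h import *
go(.6275,-.0202,.055,-6.1)
im=bot.read_camera("side");cv2.imwrite("pics/s3.png",cv2.resize(im[130:330,200:400],None,fx=3,fy=3))
E
```

```text
t 15.05 p [ 0.6292 -0.0198  0.0946] yaw -6.1 F [-0.2 -0.1 -1.4] w 0.453 tilt [ 0.0038 -0.0003]
move [-0.0018  0.0005  0.0396] spin 0.0
```

View pics/s3.png

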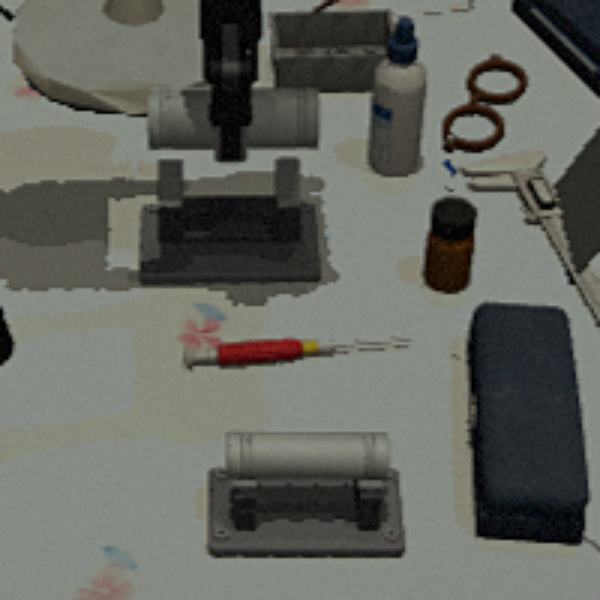

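Side view: the thin barrel lies level and centred in the small rest (ends 226/390 against uprights 230/385); the thick barrel hangs level over the large rest. Descend.

play_rows(
  series=[
    {"translation": [-0.0015, 0.0005, 0.012], "spin": 0},
    {"translation": [0, 0, 0.012], "spin": 0},
    {"translation": [0, 0, 0.006], "spin": 0},
    {"translation": [0, 0, 0], "spin": 0},
    {"translation": [0, 0, 0], "spin": 0},
  ],
)

```text
time: 15.6
tool_pos: [0.6258, -0.02, 0.0615]
tcp_rot: [-3.137, 0.167, 0.002]
wrist_force: [1.0, 0.3, -1.9]
width: 0.455
```

play_rows(
  series=[
    {"translation": [0, 0, 0.003], "spin": 0},
    {"translation": [0, 0, 0.003], "spin": 0},
    {"translation": [0, 0, 0], "spin": 0},
    {"translation": [0, 0, 0], "spin": 0},
  ],
)

```text
time: 16.0
tool_pos: [0.6262, -0.0201, 0.0563]
tcp_rot: [-3.137, 0.167, 0.0]
wrist_force: [0.4, -0.8, -1.6]
width: 0.456
```

play_rows(
  series=[
    {"translation": [0, 0, 0.002], "spin": 0},
    {"translation": [0, 0, 0], "spin": 0},
    {"translation": [0, 0, 0], "spin": 0},
  ],
)

```text
time: 16.3
tool_pos: [0.6261, -0.0201, 0.0542]
tcp_rot: [-3.137, 0.167, 0.0]
wrist_force: [-0.3, 0.2, -2.3]
width: 0.45
```

play_rows(
  series=[
    {"translation": [0, 0, 0.002], "spin": 0},
    {"translation": [0, 0, 0], "spin": 0},
    {"translation": [0, 0, 0], "spin": 0},
  ],
)

```text
time: 16.6
tool_pos: [0.6261, -0.02, 0.0522]
tcp_rot: [-3.137, 0.167, 0.0]
wrist_force: [-0.8, -0.2, -2.0]
width: 0.456
```

play_rows(
  series=[
    {"translation": [0, 0, 0.002], "spin": 0},
    {"translation": [0, 0, 0], "spin": 0},
    {"translation": [0, 0, 0], "spin": 0},
  ],
)

```text
time: 16.9
tool_pos: [0.6265, -0.0201, 0.0509]
tcp_rot: [-3.137, 0.167, -0.001]
wrist_force: [-1.5, 0.3, 1.5]
width: 0.453
```

Contact at 0.051 m, as predicted. Release so the barrel seats itself, rise, and shut the fingers above it.

play_rows(
  series=[
    {"translation": [0, 0, 0], "spin": 0},
    {"translation": [0, 0, 0], "spin": 0},
    {"translation": [0, 0, 0], "spin": 0},
    {"translation": [0, 0, 0], "spin": 0},
  ],
  jaw=0.3,
)

```text
time: 17.3
tool_pos: [0.6261, -0.0201, 0.0501]
tcp_rot: [-3.137, 0.167, 0.0]
wrist_force: [-1.7, -0.1, 0.3]
width: 0.651
```

play_rows(
  series=[
    {"translation": [0, 0, -0.01], "spin": 0},
    {"translation": [0, 0, -0.015], "spin": 0},
    {"translation": [0, 0, -0.02], "spin": 0},
    {"translation": [0, 0, -0.02], "spin": 0},
    {"translation": [0, 0, -0.005], "spin": 0},
  ],
)

```text
time: 17.8
tool_pos: [0.6289, -0.0203, 0.1249]
tcp_rot: [3.137, -0.167, 0.011]
wrist_force: [1.1, -0.3, 0.4]
width: 0.655
```

play_rows(
  series=[
    {"translation": [0, 0, 0], "spin": 0},
    {"translation": [0, 0, 0], "spin": 0},
    {"translation": [0, 0, 0], "spin": 0},
    {"translation": [0, 0, 0], "spin": 0},
    {"translation": [0, 0, 0], "spin": 0},
  ],
  jaw=-1,
  force=20,
)

```text
time: 18.3
tool_pos: [0.6256, -0.02, 0.1193]
tcp_rot: [-3.137, 0.167, 0.003]
wrist_force: [0.2, 0.0, 0.0]
width: 0.001
```

```bash
python3 - <<'E'
from h import *
go(.6278,-.0203,.092)
im=bot.read_camera("scene");side=bot.read_camera("side")
a=cv2.resize(side[150:330,210:370],None,fx=3,fy=3);b=cv2.resize(im[150:290,190:310],None,fx=3.3,fy=3.3)
h=540;b=cv2.resize(b,(int(b.shape[1]*h/b.shape[0]*.68),int(h*.68)));
o=np.zeros((540,a.shape[1]+b.shape[1],3),np.uint8);o[:,:a.shape[1]]=a;o[:b.shape[0],a.shape[1]:]=b
print(o.shape);cv2.imwrite("pics/fin.png",o)
E
```

```text
t 18.3 p [ 0.6256 -0.02    0.1193] yaw -6.1 F [0.2 0.  0. ] w 0.001 tilt [-0.0017  0.0001]
move [0.0023 0.     0.0273] spin 0.0
(540, 794, 3)
```

View pics/fin.png

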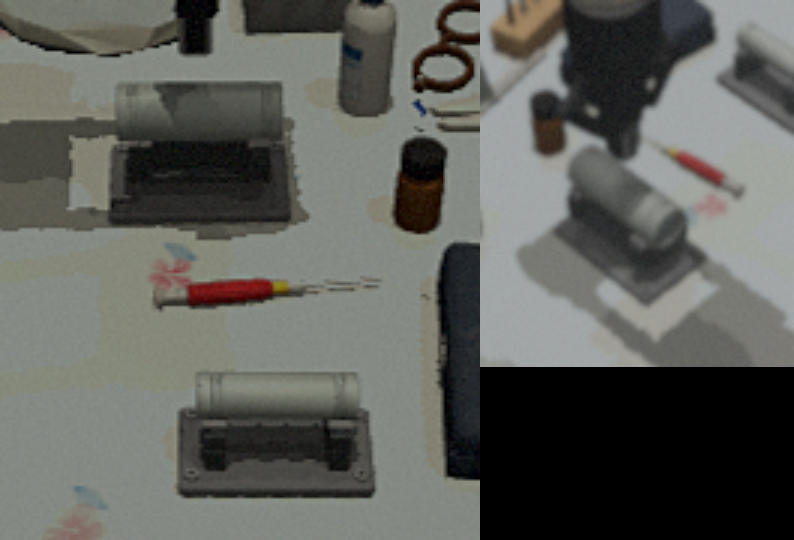

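Both barrels lie level and centred in their rests (thick 116–284 over base 110–290, thin 196–360 over base 178–375); bottle and screwdriver untouched. Now press down on top with the shut fingertips.

play_rows(
  series=[
    {"translation": [0.002, 0, 0.01], "spin": 0},
    {"translation": [0, 0, 0.01], "spin": 0},
    {"translation": [0, 0, 0.006], "spin": 0},
    {"translation": [0, 0, 0], "spin": 0},
    {"translation": [0, 0, 0], "spin": 0},
  ],
)

```text
time: 18.9
tool_pos: [0.6278, -0.0203, 0.0937]
tcp_rot: [-3.137, 0.167, 0.002]
wrist_force: [0.0, -0.3, 0.6]
width: 0.002
```

play_rows(
  series=[
    {"translation": [0, 0, 0.002], "spin": 0},
    {"translation": [0, 0, 0], "spin": 0},
    {"translation": [0, 0, 0], "spin": 0},
    {"translation": [0, 0, 0], "spin": 0},
  ],
)

```text
time: 19.3
tool_pos: [0.6283, -0.0203, 0.0926]
tcp_rot: [3.137, -0.167, 0.001]
wrist_force: [0.6, 0.8, 0.4]
width: -0.002
```

play_rows(
  series=[
    {"translation": [0, 0, 0.002], "spin": 0},
    {"translation": [0, 0, 0], "spin": 0},
    {"translation": [0, 0, 0], "spin": 0},
    {"translation": [0, 0, 0], "spin": 0},
  ],
)

```text
time: 19.7
tool_pos: [0.6281, -0.0203, 0.0902]
tcp_rot: [3.137, -0.167, -0.0]
wrist_force: [-1.1, 1.1, 0.7]
width: 0.001
```

play_rows(
  series=[
    {"translation": [0, 0, 0.002], "spin": 0},
    {"translation": [0, 0, 0], "spin": 0},
    {"translation": [0, 0, 0], "spin": 0},
    {"translation": [0, 0, 0], "spin": 0},
  ],
)

```text
time: 20.1
tool_pos: [0.6283, -0.0203, 0.0883]
tcp_rot: [-3.137, 0.167, -0.0]
wrist_force: [1.2, -0.6, 1.0]
width: -0.003
```

play_rows(
  series=[
    {"translation": [0, 0, 0.001], "spin": 0},
    {"translation": [0, 0, 0.001], "spin": 0},
    {"translation": [0, 0, 0], "spin": 0},
    {"translation": [0, 0, 0], "spin": 0},
    {"translation": [0, 0, 0], "spin": 0},
  ],
)

```text
time: 20.6
tool_pos: [0.6283, -0.0203, 0.0866]
tcp_rot: [-3.137, 0.167, -0.001]
wrist_force: [-0.2, 0.4, 4.9]
width: 0.003
```

play_rows(
  series=[
    {"translation": [0, 0, 0.001], "spin": 0},
    {"translation": [0, 0, 0], "spin": 0},
    {"translation": [0, 0, 0], "spin": 0},
    {"translation": [0, 0, 0], "spin": 0},
  ],
)

```text
time: 21.0
tool_pos: [0.6283, -0.0203, 0.0854]
tcp_rot: [-3.137, 0.167, -0.001]
wrist_force: [-1.1, 1.2, 4.9]
width: -0.0
```

play_rows(
  series=[
    {"translation": [0, 0, 0.001], "spin": 0},
    {"translation": [0, 0, 0.001], "spin": 0},
    {"translation": [0, 0, 0], "spin": 0},
    {"translation": [0, 0, 0], "spin": 0},
    {"translation": [0, 0, 0], "spin": 0},
  ],
)

```text
time: 21.5
tool_pos: [0.6284, -0.0203, 0.0837]
tcp_rot: [-3.137, 0.167, -0.001]
wrist_force: [-2.0, 0.2, 5.8]
width: -0.001
```

play_rows(
  series=[
    {"translation": [0, 0, 0], "spin": 0},
    {"translation": [0, 0, 0], "spin": 0},
    {"translation": [0, 0, 0], "spin": 0},
  ],
)

```text
time: 21.8
tool_pos: [0.6284, -0.0203, 0.0837]
tcp_rot: [-3.137, 0.167, -0.001]
wrist_force: [-0.7, 0.1, 6.0]
width: -0.003
```

```bash
python3 - <<'E'
from h import *
np.set_printoptions(precision=4,suppress=True)
F=[];Z=[]
for i in range(10):
    im=bot.read_camera("side");s=bot.read_state();F.append(s["wrist_force"]);Z.append(s["tool_pos"])
print(np.mean(F,0),np.std(F,0),np.mean(Z,0));cv2.imwrite("pics/press.png",im)
d=cv2.absdiff(cv2.cvtColor(im,cv2.COLOR_BGR2GRAY),cv2.cvtColor(cv2.imread("pics/side.png"),cv2.COLOR_BGR2GRAY))
# unmoved things: mean difference around loupe, screwdriver, bottle
for n,(u,v) in dict(loupe=(194,241),screw=(300,247),bottle=(350,211)).items(): print(n,d[v-14:v+14,u-14:u+14].mean())
E
```

```text
[-1.1404  0.0368  6.0302] [0.5552 0.5655 0.5561] [ 0.6283 -0.0203  0.0837]
loupe 5.326530612244898
screw 6.0688775510204085
bottle 5.5625
```

play_rows(
  series=[
    {"translation": [0, 0, 0.0005], "spin": 0},
    {"translation": [0, 0, 0], "spin": 0},
    {"translation": [0, 0, 0], "spin": 0},
    {"translation": [0, 0, 0], "spin": 0},
    {"translation": [0, 0, 0], "spin": 0},
  ],
)

```text
time: 22.8
tool_pos: [0.6283, -0.0203, 0.0832]
tcp_rot: [3.137, -0.167, 0.001]
wrist_force: [-2.5, 0.4, 6.9]
width: 0.003
```

```bash
python3 - <<'E'
from h import *
F=[]
for i in range(6):
    im=bot.read_camera("side");F.append(bot.read_state()["wrist_force"])
print(np.mean(F,0).round(2));go()
def ext(im,r):  # bright barrel mask extents in the side view
    u0,v0,u1,v1=r;g=cv2.cvtColor(im,cv2.COLOR_BGR2GRAY)[v0:v1,u0:u1];return g.shape,g.mean().round(1)
print(bot.finish_job())
E
```

```text
[-1.17  0.17  6.5 ]
t 23.1 p [ 0.6284 -0.0203  0.0833] yaw -6.1 F [-1.2 -1.2  6.2] w -0.004 tilt [ 0.0004 -0.    ]
the job is handed in; nothing more can be done
None
```

I laid both barrels in their own rests and handed the job in at 23.1 s, with the gripper still pressing on the thick barrel.

- **Thin barrel:** placed in the small rest first and let go. The pictures show it level and centred to within a few mm. One rougher reading from the wrist camera put its near end about 4 mm off; the side view did not bear that out. My first grip on it held only near the finger tips, but it did not slip.
- **Thick barrel:** laid in the large rest, released so it seated itself, then pressed from above at its middle with the shut fingertips. I read "do not let go" as keeping that push on.
- **Last checks on the press:** fingertips were at 83.3 mm against first contact at about 88.3 mm, so the saddle has sunk about 5 mm. Mean push was 6.5 N, within the expected 6 to 7 N. Sideways force was about 1 N, which fits both faces bearing the barrel; I did not measure each face separately.
- **Other objects:** the loupe, screwdriver and bottle were not touched. Comparing the side view before and during the press showed only small differences around them (mean 5 to 6 grey levels).

I took no picture after the last 0.5 mm of pressing; the final state rests on the pose and force readings.

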